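# Slide a cleaned bearing block under the sprung dust flap

## Task

Put the cleaned bearing block away under the tray's sprung dust flap without picking it up. Press the long bar beside the tray down with one fingertip to swing the flap open and keep it pressed, and with the other fingertip push the block along the tray floor until all of it is under the flap; then back out and let the bar go so that the flap springs fully shut in front of the block. The block must only be pushed, never lifted or tipped, and the other things on the bench must stay where they are.

Things in the scene. Friction and masses are not known exactly. Their poses are not given: they have to be found in the camera images.
- tray: Fixed low bare-aluminium tray. x = pushing direction (into the covered pocket), y across, z up. Origin: on the bench, right under the flap's hinge line (y=0), in the plane of the flap's front edge (x=0). All mm below are in this frame. Floor top z=4, x=-162 to 88. Rails: under the hinge y=-3 to 14, top z=22; outer y=70 to 74, top z=14 (25 where x>0). Open in front. Beyond y=-3 only bench.
- pocket (a point): Centre of the covered pocket's floor, tray x=42, y=42, z=4. The pocket runs x=0 to 84, y=14 to 70, with an end wall at x=84 (top z=25). Besides the flap, a fixed roof ledge (z=22 to 25) covers y=53 to 74 for x>35. For x<0 the slideway is open above.
- flap: Sprung steel flap on the tray. Origin: tray x=0, y=0, z=26, on the hinge line; axes as the tray's when shut; it turns about x only (its roll relative to the tray: 0 shut, held by a spring; 1.3 rad stop; the free edge swings up and over to the hinge side). Hinge tube 8 thick, x=-160 to 86, top z=30. About 3 N on the bar starts it, 6 N holds it fully open; let go, it shuts.
- bar (a point): Round steel press bar, 12 thick, 204 long, along tray x, part of the flap, on three cranked arms beyond the hinge (they stay below its top when it is pressed), 34 from the hinge line. Point: middle of its axis. Shut: x=-62, y=-27, z=46 (spans x=-164 to 40). Pressed down: axis z = 26+34 sin(0.63-roll), y = -34 cos(0.63-roll). Bar top at z=13: flap at 1.22 rad. A fingertip can slide along it.
- flap_edge (a point): Middle of the flap's free long edge (moves with it): shut at tray x=44, y=52, z=25; at 1.2 rad about y=20, z=74. Steel cover plate, 2 thick, shut at z=24 to 26 over x=1 to 87, y=2 to 52. At its front a lip (x=0 to 2, y=22 to 48) hangs to z=11 and bars the block; at 1.2 rad the lip is above z=40 and reaches y=31.
- block: Loose bearing block: rectangular aluminium housing 62 (x) by 50 (y) by 15 mm high with a round black-sealed bearing in its top, 0.11 to 0.22 kg, flat on the floor of the open slideway (56 wide) in front of the flap, its long side along tray x. Origin: centre of its underside. All of it is under the flap when its centre is 33 mm or more past the flap's front edge; the end wall stops it at 53.
- tin: Bystander: closed steel tin, 68 mm across, 55 mm high, standing on the bench. Origin: centre of its underside.
- driver: Bystander: screwdriver with black handle, 200 mm long, lying on the bench. Origin near its middle, on the underside.
- hub: Bystander: small aluminium wheel hub, a spool 48 mm across and 60 mm high standing on end on the bench. Origin: centre of its underside.
There are look-alikes about, which are no part of the job. Of the things that look like the block, take the one that is farthest to the robot's left at the start.

How it is judged:
On the way, in this order (a step that is already met when the one before it is completed fails the run):
1. a finger presses the bar and holds the flap open, the block still out in front of it (angle between flap's own z axis and vertical above 0.7 rad and contact force between the fingers and flap above 0.3 N and x of block in the frame of tray below -0.01 m), for 0.2 s.
2. with the bar still pressed by a finger, the block has been pushed wholly under the open flap (angle between flap's own z axis and vertical above 0.5 rad and contact force between the fingers and flap above 0.3 N and x of block in the frame of tray above 0.033 m), for 0.1 s.
At the end, for the whole second after the job is handed in: The block lies flat and still on the tray floor wholly inside the covered pocket (its centre more than 33 mm past the flap's front edge), the flap is shut (below 0.05 rad), and tin, hub and screwdriver are within 20 mm of where they stood (angle between flap's own z axis and vertical below 0.05 rad and x of block in the frame of tray between 0.033 and 0.06 m and y of block in the frame of tray between 0.025 and 0.056 m and z of block in the frame of tray below 0.008 m and angle between block's own z axis and vertical below 0.1 rad and linear speed of block below 0.01 m/s and distance of each of tin, hub, driver from where it was at the start of the episode below 0.02 m); the robot touches nothing.
It fails at once if the block is lifted off the tray floor by more than 6 mm (z of block in the frame of tray above 0.01 m).
It fails at once if the block is tipped by more than 0.3 rad (angle between block's own z axis and vertical above 0.3 rad).
It fails at once if a bystander is shifted by more than 30 mm (distance of any of tin, hub, driver from where it was at the start of the episode above 0.03 m).
It also fails if it takes over 42 s, if anything falls off the work surface, if the arm or the gripper's body presses on something with over 40 N, if the wrist force passes 120 N, or if a joint passes its speed limit or range.

## Robot

A 6-joint arm with a two-finger parallel gripper is mounted at the origin on the work surface. World frame = base frame: x ahead of the robot, y to its left, z up, the work surface at z = 0. Lengths are in m, angles in rad, forces in N, time in s.
With the tool pointing down it reaches from about 0.15 to 0.775 m from the base axis. Payload 6.1 kg.
Tool frame: the origin (TCP) lies on the centre line of the jaws, within the pads' length; the fingertips stand 22 mm ahead of it and the grasp point (between the pads) lies 3 mm ahead of it; z points along the fingers, x is the direction in which the jaws open and shut, and the axes are right-handed (so a half turn about z gives the same grasp; the last joint's range is limited). The gripper opens to 85 mm and grips with 20 to 120 N. Pads are 22 mm wide; open, the fingers measure 114 mm over their backs; the gripper's body (76 mm by 85 mm) begins 54 mm behind the grasp point. The pads swing forward as they close: fully open they stand 13 mm farther back than shut.
Start: joints at [-1.132, 0.126, -0.04, 1.405, 0, 1.571], TCP at [0.223, -0.475, 0.253] pointing down, gripper open.
Joint ranges: [-2.72, 2.72], [-0.95, 1.95], [-1.27, 1.35], [-1.78, 2.02], [-1.46, 1.47], [-3.14, 3.14]. Speed limits (rad/s): [2.39, 2.39, 3.01, 3.14, 3.14, 3.14].

## Interface

Orientations are given as a unit quaternion [w, x, y, z].
In Python, from station import env, viewer, job gives the robot as it stands.
- The arm moves only by the tool play_rows, never from a script. Its argument "commands" is one flat list of numbers, 7 for each row, row after row: the shift along the world's x, y, z in mm, then the turn, a rotation vector about the world's x, y, z in rad, then the finger opening in mm, from 0 to 85.4. In form: [x, y, z, ax, ay, az, grip, x, y, z, ax, ay, az, grip, ...]. A call has 1 to 12 rows; each row is the pose to reach, as a shift and turn from the pose commanded when the call began; what a row does not reach only later rows make up. A row lasts 1/10 s, in which the tool goes at most 50 mm and 8.59 degrees, less where a joint would pass 70% of its speed; a pose out of reach is approached as far as the arm can. A call with a gripper value outside its range is refused whole. The fingers move at their own pace and stop on an object; "grip_force" is the grip in N (left out, the last holds). Time passes only in rows, so rows that repeat a pose let the fingers close. It gives the time, the measured TCP pose, the force and the opening at its end, in the units of the state.
- env.observe(): the state, without advancing time (a new reading comes with each control period).
- viewer.grab_frame(name): name is "scene" or "top" or "wrist"; returns a dict with "img" (384x512x3 uint8, red, green, blue), "range_z" (384x512 float32, m along the optical axis (not along the pixel's ray), 0 where there is no reading), "camera_matrix" (3x3 intrinsics, pixels), "T" (4x4, takes a point from camera to world coordinates). Camera axes: x right, y down, z forward; pixel columns grow to the right and rows downward; lengths in m; the calibration is good to about 2 mm. A picture is of the moment at which its call begins.
- job.sign_off(): hands the job in, once; it reports no verdict.
The state is a dict: "clock": time; "q": joint angles; "joint_vel": joint speeds; "effort": joint torques, N m; "eef_pos": TCP position; "orientation": TCP orientation; "force": force on the tool from outside, world axes, zero at the start; "torque": the same for the moment, N m; "finger_gap": finger opening in m.
Only numpy, scipy, OpenCV 4.12 (cv2) and the standard library are available. Lean on these libraries where they do the work, as an engineer would, in place of code of your own. Each camera call takes 0.05 s, during which the arm holds its last target.

## Working session

There is one attempt and no reset: what is moved stays moved. The work goes in short steps, Python scripts to look and compute and a tool call to move; the robot and the scene stay as the last step left them, time stands still between calls to the robot, and variables do not carry over. Pictures are saved under pics/ and viewed, and the job is handed in when it is done.

Besides the shell and the picture viewer there is one more tool, called after ">>>" as name(argument=value, ...), one argument or row to a line, values as JSON. play_rows: Moves the arm, as the interface text tells. Its arguments: {"type":"object","properties":{"commands":{"type":"array"},"grip_force":{"type":"number"}},"required":["commands"]}

```bash
mkdir -p pics; ls; python3 - <<'E'
from station import env, viewer, job
import cv2, numpy as np, pickle
print(env.observe())
for n in ("scene","top"):
    f=viewer.grab_frame(n); pickle.dump(f,open(f"pics/{n}0.pkl","wb"))
    cv2.imwrite(f"pics/{n}0.png",cv2.resize(f["img"][:,:,::-1],(800,600),interpolation=cv2.INTER_CUBIC))
    print(n,f["camera_matrix"],f["T"])
E
```

```text
pics
{'clock': 0.0, 'q': array([-1.13198703e+00,  1.26366745e-01, -4.06362729e-02,  1.40539082e+00,
        1.69014618e-06,  1.57081368e+00]), 'joint_vel': array([-0.00092201,  0.00013277, -0.00067827,  0.00013677, -0.00026216,
        0.00027927]), 'effort': array([ 4.71155181e-04, -4.35916150e+01,  3.52922058e+01,  1.74271152e-02,
       -7.81991525e-05, -1.09227409e-05]), 'eef_pos': array([ 0.22289038, -0.47491406,  0.25252245]), 'orientation': array([-4.29043097e-04,  8.44051320e-01, -5.36261813e-01, -6.73743998e-04]), 'force': array([0.01532481, 0.3579931 , 0.09424766]), 'torque': array([ 0.00619182, -0.00427542,  0.01427022]), 'finger_gap': 0.08566000400630737}
scene [[475.8293913    0.         262.88065956]
 [  0.         475.8293913  193.88520275]
 [  0.           0.           1.        ]] [[ 0.22445322  0.64357658 -0.73173078  1.40377433]
 [ 0.97444488 -0.14142695  0.1745153  -0.19409235]
 [ 0.00882751 -0.75220183 -0.65887364  0.78000361]
 [ 0.          0.          0.          1.        ]]
top [[404.66694143   0.         256.5559028 ]
 [  0.         404.66694143 190.72491834]
 [  0.           0.           1.        ]] [[ 1.43426888e-01 -9.69300523e-01  1.99712855e-01  3.88638658e-01]
 [-9.89660820e-01 -1.40564637e-01  2.85139173e-02 -2.00770457e-03]
 [ 4.34009886e-04 -2.01737650e-01 -9.79439499e-01  1.09982494e+00]
 [ 0.00000000e+00  0.00000000e+00  0.00000000e+00  1.00000000e+00]]
```

View pics/scene0.png

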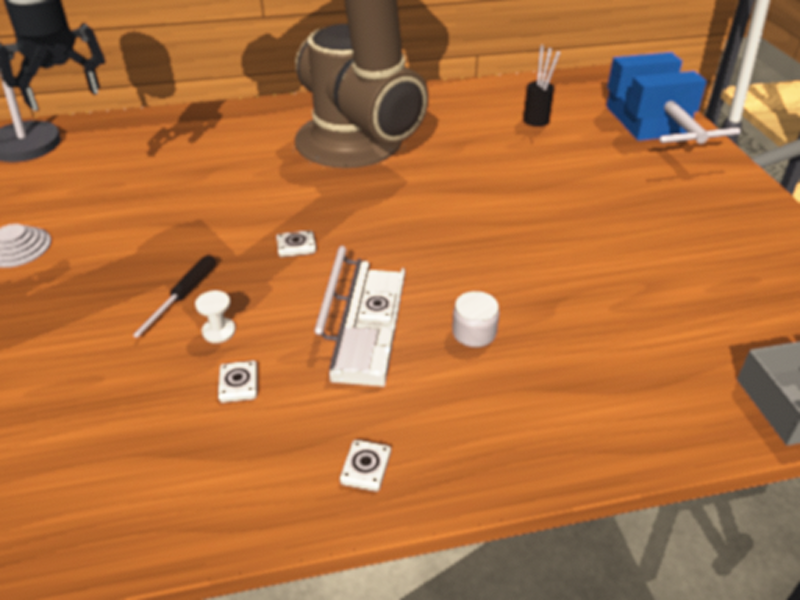

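View pics/top0.png

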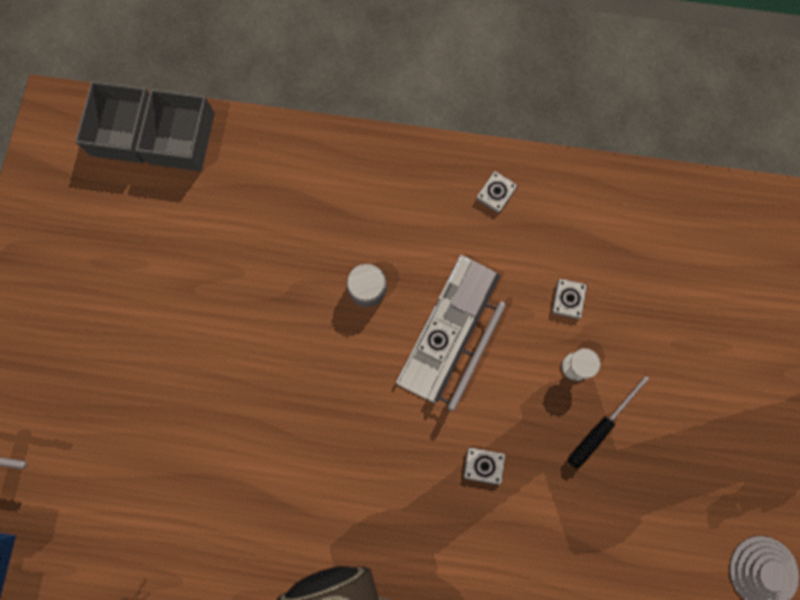

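```bash
cat > h.py <<'E'
import numpy as np, cv2, pickle
def pts(f):
    z=f["range_z"]; K=f["camera_matrix"]; h,w=z.shape
    u,v=np.meshgrid(np.arange(w),np.arange(h))
    P=np.stack([(u-K[0,2])/K[0,0]*z,(v-K[1,2])/K[1,1]*z,z],-1)
    return P@f["T"][:3,:3].T+f["T"][:3,3]
def proj(f,p):
    p=np.atleast_2d(p); T=f["T"]; c=(p-T[:3,3])@T[:3,:3]; K=f["camera_matrix"]
    return np.stack([c[:,0]/c[:,2]*K[0,0]+K[0,2],c[:,1]/c[:,2]*K[1,1]+K[1,2]],-1)
E
python3 - <<'E'
from h import *
for n,(a,b,c,d) in {"top":(240,150,340,270),"scene":(190,145,290,255)}.items():
    f=pickle.load(open(f"pics/{n}0.pkl","rb"))
    im=f["img"][b:d,a:c,::-1]; s=6 if n=="scene" else 5
    cv2.imwrite(f"pics/{n}0c.png",cv2.resize(im,None,fx=s if s*(d-b)<=600 else 5,fy=s if s*(d-b)<=600 else 5,interpolation=cv2.INTER_CUBIC))
f=pickle.load(open("pics/top0.pkl","rb"));P=pts(f)
import sys
zz=P[150:270,240:340,2]*1000
im=np.clip(zz*4,0,255).astype(np.uint8)
cv2.imwrite("pics/topz.png",cv2.resize(cv2.applyColorMap(im,cv2.COLORMAP_JET),None,fx=5,fy=5,interpolation=cv2.INTER_NEAREST))
E
```

```text
(no output)
```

View pics/top0c.png

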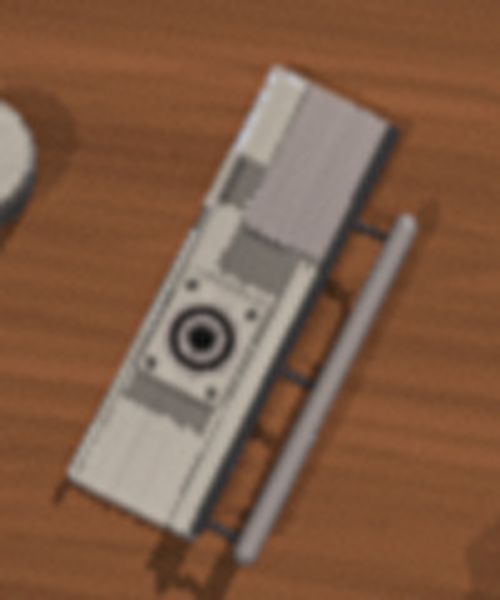

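View pics/scene0c.png

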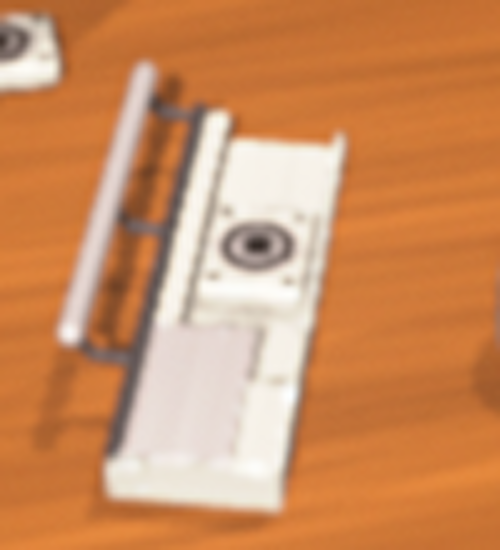

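View pics/topz.png

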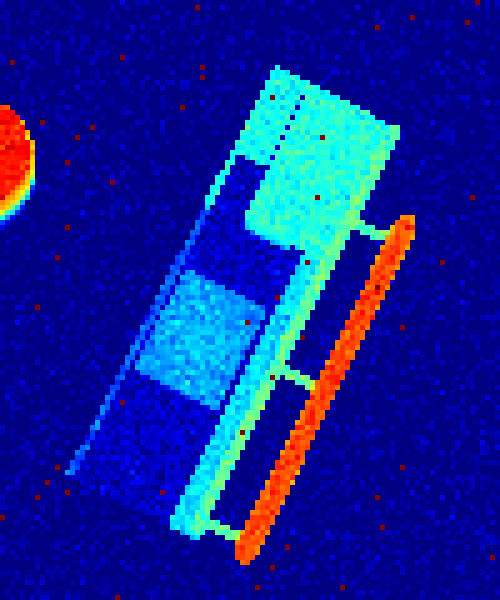

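```bash
cat > fit.py <<'E'
from h import *
from scipy.optimize import minimize
f=pickle.load(open("pics/top0.pkl","rb"));P=pts(f)
R=P[150:270,240:340].reshape(-1,3)*1000
R=R[(R[:,2]>-10)&(R[:,2]<70)]
bar=R[(R[:,2]>40)]
# drop tin: keep the bar by pixel
u=proj(f,bar/1000); bar=bar[(u[:,0]>285)&(u[:,1]>190)]
l=cv2.fitLine(bar[:,:2].astype(np.float32),cv2.DIST_HUBER,0,.01,.01).ravel()
t=(bar[:,:2]-l[2:])@l[:2]; d=(bar[:,:2]-l[2:])@np.array([-l[1],l[0]])
print("bar",l,np.percentile(t,[1,99]),np.percentile(d,[1,99]),np.percentile(bar[:,2],[50,90]))
def H(x,y):
    z=np.zeros_like(x)
    def box(a,b,c,d,h): z[(x>a)&(x<b)&(y>c)&(y<d)]=h
    box(-162,88,-3,74,4);box(-162,88,-3,14,22);box(-162,0,70,74,14);box(0,88,70,74,25);box(84,88,-3,74,25)
    box(35,88,53,74,25);box(-160,86,-4,4,30);box(1,87,2,52,26)
    m=(x>-164)&(x<40)&(abs(y+27)<6); z[m]=46+np.sqrt(36-(y[m]+27)**2)
    return z
yaw0=np.arctan2(l[1],l[0]); yaw0=yaw0 if abs(yaw0)<1.57 else yaw0-np.pi*np.sign(yaw0)
def loc(p):
    c,s=np.cos(p[2]),np.sin(p[2]); dx=R[:,0]-p[0];dy=R[:,1]-p[1]
    return c*dx+s*dy,-s*dx+c*dy
def cost(p):
    x,y=loc(p); m=(x>-190)&(x<115)&(y>-45)&(y<95)
    blk=(x>-130)&(x<-8)&(y>14)&(y<70)
    e=np.abs(H(x,y)-R[:,2]-0); return np.minimum(e,15)[m&~blk].sum()+15*2*max(0,4000-m.sum())*0+(~m).sum()*3
c,s=np.cos(yaw0),np.sin(yaw0); mid=l[2:]+l[:2]*np.mean(np.percentile(t,[1,99]))
o=mid-np.array([c*-62-s*-27,s*-62+c*-27])
from scipy.optimize import differential_evolution as DE
r=DE(cost,[(o[0]-15,o[0]+15),(o[1]-15,o[1]+15),(yaw0-.05,yaw0+.05)],seed=1,popsize=30,tol=1e-6,maxiter=150)
print(o,yaw0,r.x,r.fun)
p=r.x; x,y=loc(p)
def st(n,a,b,cc,d):
    m=(x>a)&(x<b)&(y>cc)&(y<d);print(n,m.sum(),np.median(R[m,2]))
st("flap",5,80,8,48);st("rail",-150,-10,7,12);st("floor",-155,-125,20,65);st("floor2",-5,30,56,68)
m=(x>-150)&(x<-5)&(y>16)&(y<69)&(R[:,2]>13)&(R[:,2]<28)
q=np.stack([x[m],y[m]],1).astype(np.float32)
print("block",np.percentile(q,[1,99],axis=0),cv2.minAreaRect(q),np.median(R[m,2]))
E
python3 fit.py
```

```text
bar [ 9.4589329e-01 -3.2447788e-01  5.2395056e+02 -1.0877143e+02] [-96.05838735 100.65156033] [-6.16359103  5.60702062] [50.91431239 53.61940076]
[ 593.52917542 -104.09513086] -0.33045968 [ 5.93858038e+02 -1.04145584e+02 -3.29498228e-01] 29055.38224750734
flap 397 25.96923111648941
rail 93 22.54440832121185
floor 185 4.06252162738352
floor2 55 3.60926297775932
block [[-95.52023544  18.28800287]
 [-34.69645775  67.25601036]] ((-64.79876708984375, 42.88780975341797), (61.572872161865234, 49.32004165649414), 0.13227520883083344) 18.48650212571812
```

>>> play_rows(
  commands=[0,20,0,0,0,0.1,85,0,40,0,0,0,0.2,85],
)

```text
clock: 0.3
eef_pos: [0.2229, -0.4348, 0.2525]
orientation: [-0.0, 0.894, -0.448, -0.001]
force: [0.7, 0.6, 0.6]
finger_gap: 0.085
```

```bash
python3 - <<'E'
from station import env
o=env.observe();print(o['clock'],o['q'],o['eef_pos'],o['orientation'])
from scipy.spatial.transform import Rotation as R
w,x,y,z=o['orientation']
print(R.from_quat([x,y,z,w]).as_matrix())
E
```

```text
0.3 [-1.09717284e+00  5.81542551e-02 -1.16208893e-01  1.39798037e+00
  5.27907112e-05  1.40218227e+00] [ 0.22286673 -0.43480246  0.25248507] [-4.78848308e-04  8.94144193e-01 -4.47778475e-01 -6.08151076e-04]
[[ 5.98988134e-01 -8.00757630e-01 -6.58713576e-04]
 [-8.00756465e-01 -5.98988415e-01  1.40095279e-03]
 [-1.51638544e-03 -3.11684945e-04 -9.99998802e-01]]
```

```bash
cat >> h.py <<'E'
from scipy.spatial.transform import Rotation as R
TO=np.array([593.9,-104.1,0]); YAW=-0.3295
RT=R.from_euler('z',YAW)
def t2w(p): return RT.apply(p)+TO
def w2t(p): return RT.inv().apply(np.asarray(p)-TO)
def target(a,b):
    # tool x = tray y, z down, tool y = z cross x
    B=np.array([[0,1,0],[1,0,0],[0,0,-1]]).T  # columns: x=(0,1,0), y=(1,0,0), z=(0,0,-1)
    return RT*R.from_euler('x',-np.deg2rad(b))*R.from_euler('y',-np.deg2rad(a))*R.from_matrix(B)
def cur(o):
    w,x,y,z=o['orientation']; return R.from_quat([x,y,z,w]),np.array(o['eef_pos'])*1000
E
python3 - <<'E'
from h import *
from station import env
r,p=cur(env.observe()); Rt=target(15,6)
print(Rt.as_matrix())
d=(Rt*r.inv()).as_rotvec(); print(d,np.linalg.norm(d))
tip=t2w(np.array([-125,7,95])); tcp=tip-22*Rt.as_matrix()[:,2]
print(tcp,tcp-p)
E
```

```text
[[ 0.32179742  0.92271697  0.21222587]
 [ 0.94102084 -0.28694602 -0.17928123]
 [-0.10452846  0.25740121 -0.96063438]]
[-0.33746909  0.07443831  2.16671928] 2.194105481969231
[473.22048969 -53.08613737 116.13395644] [ 250.35375496  381.7163226  -136.35111538]
```

>>> play_rows(
  commands=[16,24,0,-0.021,0.005,0.135,80,31,48,0,-0.042,0.01,0.27,75,47,72,0,-0.063,0.015,0.406,70,62,95,0,-0.084,0.019,0.542,65,78,119,0,-0.105,0.023,0.677,60,94,143,0,-0.127,0.028,0.812,58,109,167,0,-0.148,0.033,0.948,58,125,191,0,-0.169,0.037,1.083,58],
)

```text
clock: 1.1
eef_pos: [0.3483, -0.243, 0.253]
orientation: [0.08, 0.993, 0.079, 0.02]
force: [0.4, -0.2, 0.4]
finger_gap: 0.0577
```

>>> play_rows(
  commands=[16,24,0,-0.021,0.005,0.135,58,31,48,0,-0.042,0.01,0.27,58,47,72,-10,-0.063,0.015,0.406,58,62,95,-30,-0.084,0.019,0.542,58,78,119,-60,-0.105,0.023,0.677,58,94,143,-90,-0.127,0.028,0.812,58,109,167,-115,-0.148,0.033,0.948,58,125,191,-136,-0.169,0.037,1.083,58,125,191,-136,-0.169,0.037,1.083,58,125,191,-136,-0.169,0.037,1.083,58],
)

```text
clock: 2.1
eef_pos: [0.4724, -0.0529, 0.1166]
orientation: [0.135, 0.803, 0.58, 0.034]
force: [-1.1, -0.5, 0.2]
finger_gap: 0.0579
```

```bash
cat > snap.py <<'E'
import sys
from h import *
from station import env,viewer
k=sys.argv[1]
o=env.observe(); r,p=cur(o); M=r.as_matrix()
print(o['clock'],o['q'].round(3),"force",o['force'].round(1),"gap",o['finger_gap'])
print("tcp",p,"tip22 tray",w2t(p+22*M[:,2]).round(1)); print((RT.inv()*r).as_matrix().round(3))
for n in sys.argv[2:]:
    f=viewer.grab_frame(n); pickle.dump(f,open(f"pics/{n}{k}.pkl","wb"))
    if n=="wrist": im=cv2.resize(f["img"],(800,600),interpolation=cv2.INTER_CUBIC)
    else:
        c=proj(f,t2w(np.array([-60,20,40]))/1000)[0].astype(int); w=70
        a=max(c[0]-80,0);b=max(c[1]-65,0)
        im=cv2.resize(f["img"][b:b+120,a:a+160],None,fx=5,fy=5,interpolation=cv2.INTER_CUBIC); print(n,"crop",a,b)
    cv2.imwrite(f"pics/{n}{k}.png",im[:,:,::-1])
E
python3 snap.py 1 scene wrist
```

```text
2.1 [-0.01  -0.097 -0.601  0.848 -0.177  0.29 ] force [-1.1 -0.5  0.2] gap 0.057892254530480566
tcp [472.39268503 -52.93014505 116.62015033] tip22 tray [-125.9    6.9   95.5]
[[ 0.004  0.966  0.258]
 [ 0.995  0.023 -0.1  ]
 [-0.103  0.257 -0.961]]
scene crop 151 122
```

View pics/scene1.png

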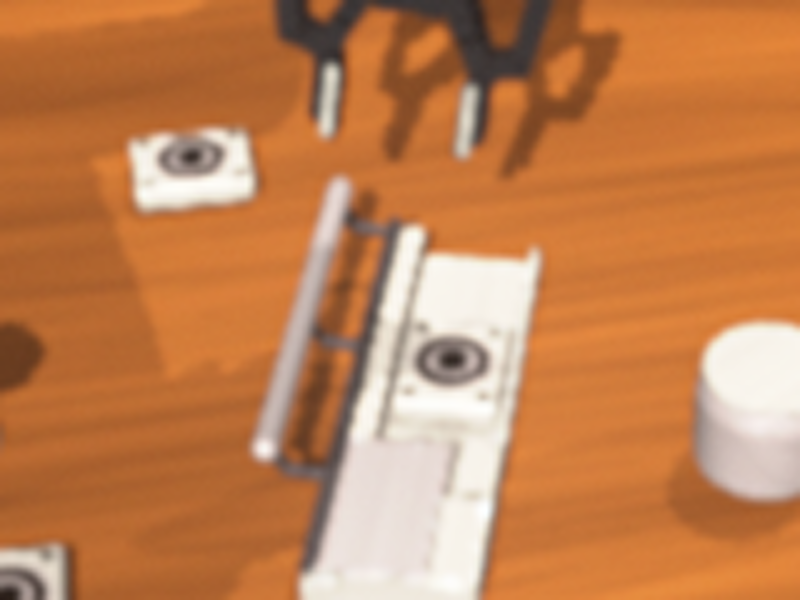

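View pics/wrist1.png

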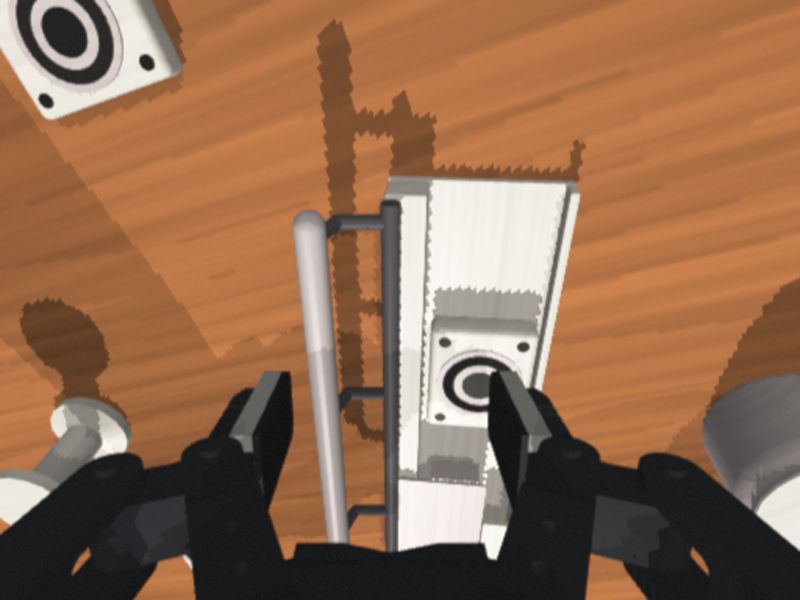

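```bash
python3 - <<'E'
from h import *
from station import env
r,p=cur(env.observe())
f=pickle.load(open("pics/wrist1.pkl","rb"))
print("cam in tool",r.inv().apply(f["T"][:3,3]*1000-p), r.inv().apply(f["T"][:3,2]))
f=pickle.load(open("pics/scene1.pkl","rb"));P=pts(f)[110:160,195:270].reshape(-1,3)*1000
q=r.inv().apply(P-p)
m=(abs(q[:,0])<75)&(abs(q[:,1])<30)&(q[:,2]>-80)&(q[:,2]<40)
q=q[m]
for s in (-1,1):
    k=q[q[:,0]*s>0]
    for z0 in range(-60,32,4):
        j=k[(k[:,2]>=z0)&(k[:,2]<z0+4)]
        if len(j): print(s,z0,len(j),j[:,0].min().round(1),j[:,0].max().round(1),np.percentile(j[:,1],[10,90]).round(1))
E
```

```text
cam in tool [  -0.25509463  -72.95094018 -119.56675033] [-2.79986113e-04  2.90029113e-01  9.57017782e-01]
-1 -60 34 -64.6 -0.1 [ 7.7 17.1]
-1 -56 31 -64.2 -3.1 [ 6.8 16.7]
-1 -52 22 -63.7 -14.7 [ 5.7 17.5]
-1 -48 12 -61.3 -25.1 [ 8.4 14.8]
-1 -44 24 -60.7 -24.3 [-4.3 13.7]
-1 -40 31 -60.2 -27.2 [-8.1 12.3]
-1 -36 21 -60.1 -28.8 [ 4.7 13.6]
-1 -32 20 -60.0 -31.0 [ 6.7 12.7]
-1 -28 11 -53.9 -31.2 [ 1.7 11.8]
-1 -24 13 -43.5 -30.2 [-1.7  9.8]
-1 -20 11 -43.3 -29.0 [ 2.1 11. ]
-1 -16 13 -42.2 -29.1 [ 5.3 13.7]
-1 -12 9 -42.1 -29.7 [ 2.9 12. ]
-1 -8 10 -42.2 -29.7 [1.7 9.4]
-1 -4 10 -41.4 -29.9 [ 1.2 11.4]
-1 0 9 -41.2 -29.3 [ 2.8 10.6]
-1 4 12 -43.5 -29.9 [ 4.6 11.8]
-1 8 5 -38.7 -29.7 [-3.3 10.7]
-1 12 4 -34.3 -29.9 [-2.9 11.2]
1 -60 34 1.2 62.6 [ 7.6 16.9]
1 -56 36 1.6 63.0 [-4.5 16.6]
1 -52 23 13.7 61.9 [-8.6 15.8]
1 -48 17 22.0 59.6 [ 2.7 14.7]
1 -44 23 24.8 60.0 [-3.7 12.9]
1 -40 28 24.8 60.2 [-4.5 12.4]
1 -36 26 27.9 58.9 [ 2.2 13.1]
1 -32 17 28.0 56.9 [ 4.6 11.7]
1 -28 12 31.4 49.7 [ 4.6 12. ]
1 -24 9 28.8 43.0 [ 5.2 11.1]
1 -20 9 29.3 41.4 [ 5.9 10. ]
1 -16 11 29.9 41.9 [5.7 9.3]
1 -12 9 28.2 39.9 [ 4.9 12.1]
1 -8 12 28.8 41.7 [ 1.  11.2]
1 -4 9 29.1 41.8 [ 4.2 11.9]
1 0 8 29.4 41.4 [ 5.6 10.4]
1 4 8 30.0 41.7 [6.1 9.9]
1 8 5 30.2 39.5 [ 4.9 10.1]
1 12 4 28.5 34.9 [4.1 9. ]
```

>>> play_rows(
  commands=[6,-2,-20,0,0,0,68,12,-5,-40,0,0,0,68,12,-5,-47,0,0,0,68,12,-5,-47,0,0,0,68],
)

```text
clock: 2.6
eef_pos: [0.4842, -0.0589, 0.07]
orientation: [0.136, 0.803, 0.579, 0.034]
force: [-0.3, -1.3, 0.4]
finger_gap: 0.068
```

```bash
python3 snap.py 2 scene wrist top;  python3 - <<'E'
from h import *
from station import env
r,p=cur(env.observe())
f=pickle.load(open("pics/scene2.pkl","rb"));P=pts(f).reshape(-1,3)*1000
q=r.inv().apply(P-p)
m=(abs(q[:,0])<75)&(abs(q[:,1])<30)&(q[:,2]>0)&(q[:,2]<30);t=w2t(P)
q=q[m];t=t[m]
for s in (-1,1):
    k=q[:,0]*s>0
    for z0 in range(0,30,3):
        j=k&(q[:,2]>=z0)&(q[:,2]<z0+3)
        if j.sum(): print(s,z0,j.sum(),q[j,0].min().round(1),q[j,0].max().round(1),"tray",np.median(t[j],axis=0).round(1))
E
```

```text
2.6 [-0.024 -0.037 -0.657  0.73  -0.174  0.278] force [-0.3 -1.3  0.4] gap 0.06802048746012147
tcp [484.23350813 -58.93088115  69.97674173] tip22 tray [-112.7    5.1   48.8]
[[ 0.005  0.966  0.258]
 [ 0.995  0.021 -0.1  ]
 [-0.102  0.257 -0.961]]
scene crop 151 122
top crop 208 153
-1 0 9 -48.8 -35.8 tray [-111.8  -35.3   75.8]
-1 3 6 -48.2 -36.3 tray [-109.9  -33.3   72.8]
-1 6 7 -46.2 -36.2 tray [-105.7  -31.6   71.3]
-1 9 3 -41.9 -36.3 tray [-107.   -30.    67.7]
-1 12 8 -38.1 -33.2 tray [-135.2  -29.3   55.5]
-1 15 6 -36.6 -29.6 tray [-134.2  -26.9   53.4]
-1 18 13 -37.2 -28.3 tray [-124.1  -26.2   52.3]
-1 21 12 -38.6 -29.6 tray [-111.9  -29.    53.4]
-1 24 15 -39.8 -29.0 tray [-100.6  -27.1   52.9]
-1 27 13 -40.3 -28.5 tray [-91.3 -27.7  52.5]
1 0 6 33.5 45.4 tray [-109.4   46.1   68. ]
1 3 7 33.8 42.8 tray [-109.    45.9   64.6]
1 6 4 34.3 43.1 tray [-108.1   44.7   61.7]
1 9 2 34.6 36.8 tray [-104.1   42.8   61. ]
1 12 1 31.8 31.8 tray [-107.2   38.7   58.2]
```

View pics/scene2.png

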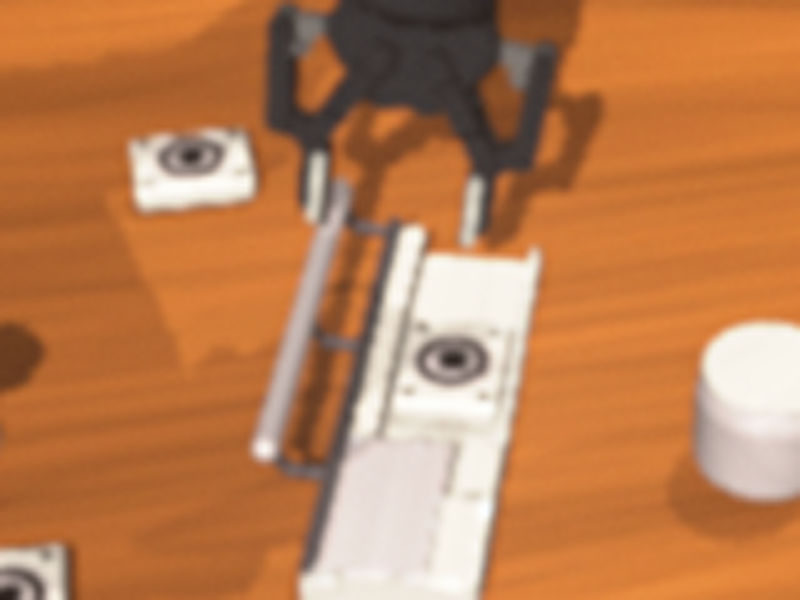

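View pics/wrist2.png

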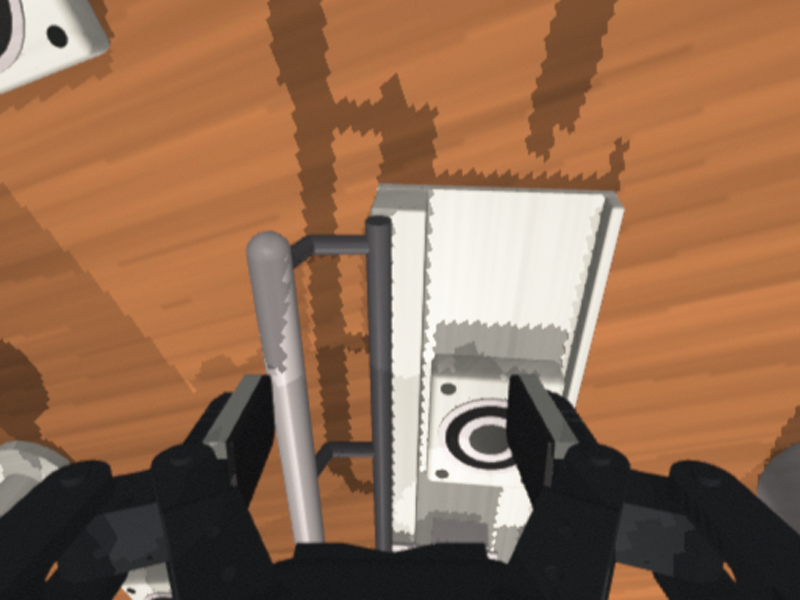

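>>> play_rows(
  commands=[1,2,0,0,0,0,68,1,2,-4,0,0,0,68,1,2,-8,0,0,0,68,1,2,-8,0,0,0,68],
)

```text
clock: 3.15
eef_pos: [0.4863, -0.0566, 0.0624]
orientation: [0.137, 0.803, 0.58, 0.035]
force: [0.2, -1.7, 2.2]
finger_gap: 0.0682
```

>>> play_rows(
  commands=[0,0,-2,0,0,0,68,0,0,-2,0,0,0,68],
)

```text
clock: 3.35
eef_pos: [0.4864, -0.0567, 0.0606]
orientation: [0.137, 0.803, 0.58, 0.035]
force: [-0.4, -3.3, 5.6]
finger_gap: 0.068
```

>>> play_rows(
  commands=[0,0,-2,0,0,0,68,0,0,-2,0,0,0,68],
)

```text
clock: 3.55
eef_pos: [0.4862, -0.0564, 0.0584]
orientation: [0.136, 0.803, 0.58, 0.035]
force: [0.2, -3.2, 3.4]
finger_gap: 0.0681
```

```bash
python3 snap.py 3 scene
```

```text
3.55 [-0.018 -0.024 -0.672  0.7   -0.175  0.282] force [ 0.2 -3.2  3.4] gap 0.0681122554673068
tcp [486.23968214 -56.3573113   58.41681342] tip22 tray [-111.6    8.2   37.3]
[[ 0.004  0.966  0.26 ]
 [ 0.995  0.023 -0.099]
 [-0.102  0.259 -0.96 ]]
scene crop 151 122
```

View pics/scene3.png

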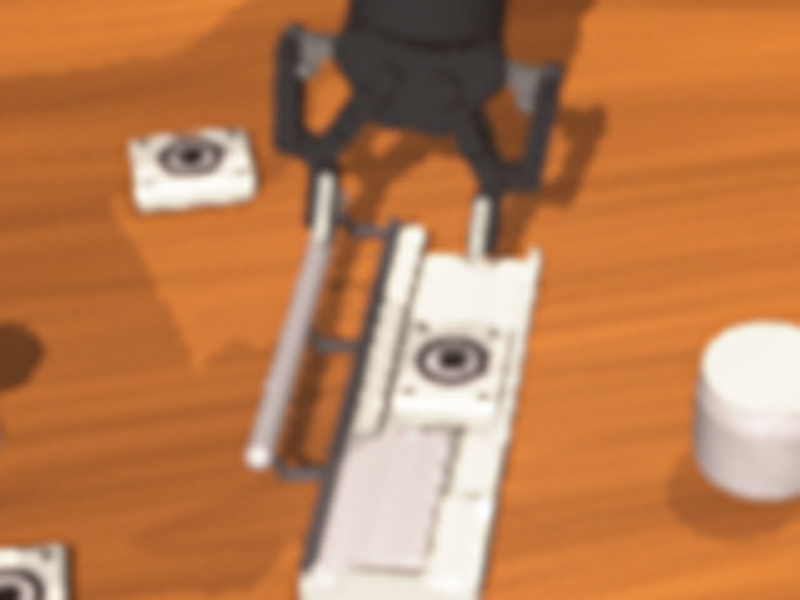

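>>> play_rows(
  commands=[0,0,-5,0,0,0,68,0,0,-10,0,0,0,68,0,0,-15,0,0,0,68,0,0,-20,0,0,0,68,0,0,-25,0,0,0,68,0,0,-30,0,0,0,68,0,0,-33,0,0,0,68,0,0,-33,0,0,0,68],
)

```text
clock: 4.4
eef_pos: [0.4868, -0.0546, 0.0252]
orientation: [0.135, 0.802, 0.58, 0.037]
force: [-0.8, 7.2, 8.1]
finger_gap: 0.068
```

```bash
python3 snap.py 4 scene wrist top
```

```text
4.4 [-0.017  0.012 -0.72   0.616 -0.171  0.283] force [-0.8  7.2  8.1] gap 0.06801521984922414
tcp [486.79542652 -54.5582426   25.24037937] tip22 tray [-111.7   10.1    4.1]
[[ 0.002  0.966  0.26 ]
 [ 0.995  0.024 -0.095]
 [-0.098  0.259 -0.961]]
scene crop 151 122
top crop 208 153
```

View pics/scene4.png

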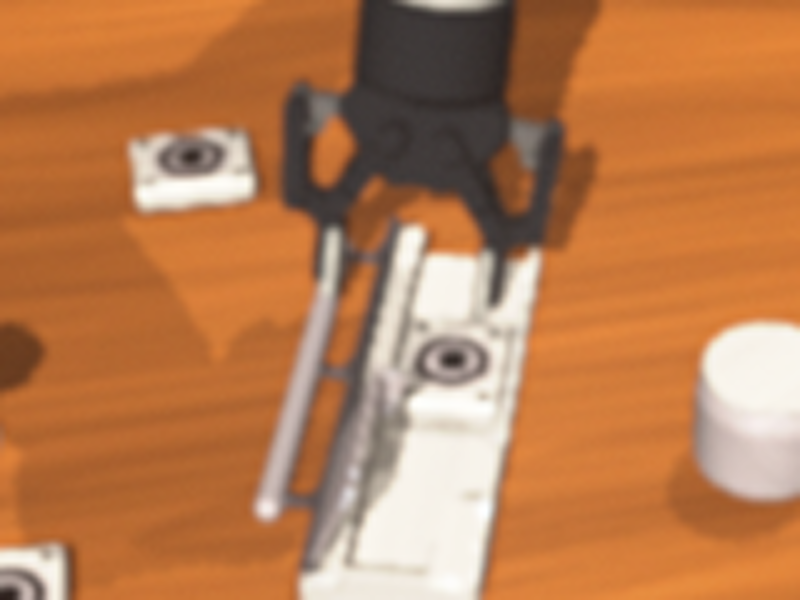

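View pics/wrist4.png

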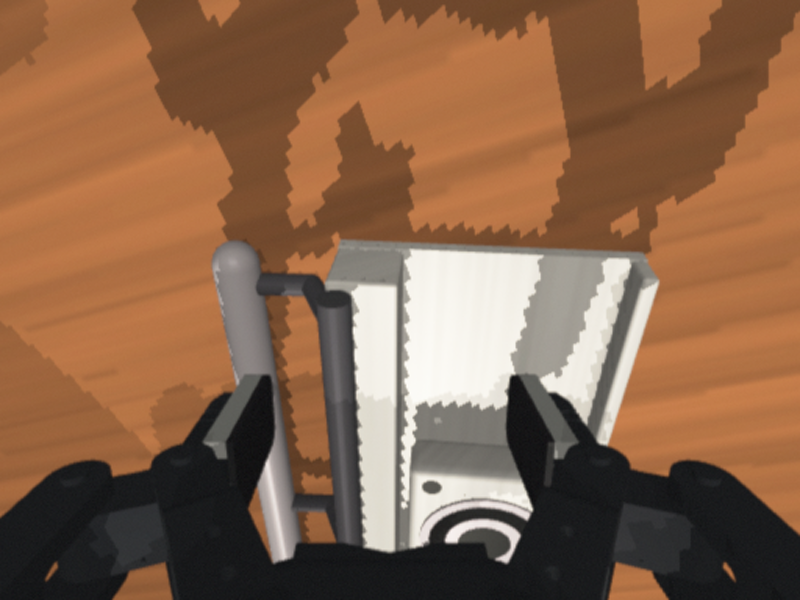

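```bash
python3 - <<'E'
from h import *
from station import env
r,p=cur(env.observe())
for n in("scene","top"):
    f=pickle.load(open(f"pics/{n}4.pkl","rb"));P=pts(f).reshape(-1,3)*1000
    t=w2t(P)
    m=(t[:,0]>-90)&(t[:,0]<20)&(t[:,1]<-18)&(t[:,1]>-45)&(t[:,2]>8)&(t[:,2]<30)
    print(n,"bar",np.percentile(t[m],[5,50,95],axis=0).round(1).tolist())
    m=(t[:,0]>4)&(t[:,0]<84)&(t[:,1]<40)&(t[:,1]>0)&(t[:,2]>32)
    if m.sum()>9: print("flap",np.percentile(t[m],[5,50,95],axis=0).round(1).tolist(), np.rad2deg(np.polyfit(t[m,1],t[m,2],1)[0]*0+np.arctan(np.polyfit(t[m,1],t[m,2],1)[0])))
    m=(t[:,0]>-112)&(t[:,0]<-98)&(t[:,1]<-10)&(t[:,1]>-50)&(t[:,2]>5)&(t[:,2]<60)
    q=t[m]
    for z0 in range(4,60,4):
        j=q[(q[:,2]>=z0)&(q[:,2]<z0+4)]
        if len(j): print(z0,len(j),j[:,1].min().round(1),j[:,1].max().round(1))
    m=(t[:,0]>-115)&(t[:,0]<-98)&(t[:,1]<65)&(t[:,1]>25)&(t[:,2]>8)&(t[:,2]<60)
    q=t[m]
    for z0 in range(8,40,4):
        j=q[(q[:,2]>=z0)&(q[:,2]<z0+4)]
        if len(j): print("blockfinger",z0,len(j),j[:,1].min().round(1),j[:,1].max().round(1),j[:,0].max().round(1))
E
```

```text
scene bar [[-81.1, -35.4, 11.1], [-34.3, -29.2, 15.1], [14.5, -24.8, 17.8]]
flap [[4.6, 1.5, 36.0], [38.7, 13.3, 59.4], [77.5, 21.8, 76.2]] 58.4532743931856
4 3 -47.3 -14.3
8 2 -25.7 -25.5
12 9 -35.5 -25.4
16 7 -33.8 -26.7
20 2 -29.4 -26.9
24 8 -35.8 -22.9
28 9 -35.3 -22.9
32 4 -27.9 -22.5
36 3 -32.2 -24.5
40 5 -26.3 -22.0
44 2 -26.7 -24.6
48 3 -29.3 -21.9
52 3 -26.5 -21.7
blockfinger 8 8 26.9 59.8 -108.6
blockfinger 12 1 54.8 54.8 -111.9
blockfinger 16 5 45.7 54.8 -102.8
blockfinger 20 9 46.0 57.5 -103.3
blockfinger 24 10 45.6 57.6 -102.9
blockfinger 28 6 45.2 57.6 -107.2
blockfinger 32 9 47.4 57.3 -108.3
blockfinger 36 4 50.6 55.0 -108.4
top bar [[-83.8, -34.4, 9.5], [-37.3, -28.8, 13.2], [12.6, -23.8, 17.0]]
flap [[7.0, 2.8, 34.9], [43.0, 12.7, 55.0], [79.8, 21.1, 72.9]] 65.76330088075295
8 5 -34.1 -23.5
12 9 -34.0 -26.9
16 2 -31.5 -25.5
24 1 -22.8 -22.8
28 1 -26.0 -26.0
40 1 -23.2 -23.2
```

>>> play_rows(
  commands=[-1,-2,-0.5,0,0,0,68,-1.5,-4,-1,0,0,0,68,-1.5,-4,-1,0,0,0,68],
)

```text
clock: 4.85
eef_pos: [0.4865, -0.059, 0.0253]
orientation: [0.136, 0.802, 0.58, 0.037]
force: [1.6, 5.7, 8.5]
finger_gap: 0.068
```

```bash
python3 snap.py 5
```

```text
4.85 [-0.026  0.009 -0.723  0.611 -0.17   0.273] force [1.6 5.7 8.5] gap 0.0680450042308277
tcp [486.51617675 -59.00153854  25.3294364 ] tip22 tray [-110.4    5.8    4.2]
[[ 0.002  0.965  0.262]
 [ 0.995  0.024 -0.095]
 [-0.098  0.261 -0.96 ]]
```

>>> play_rows(
  commands=[4.7,-1.6,-1,0,0,0,68,9.5,-3.2,-1,0,0,0,68,15.1,-5.2,-1,0,0,0,68,20.8,-7.1,-1,0,0,0,68,26.5,-9.1,-1,0,0,0,68,32.2,-11,-1,0,0,0,68,37.8,-12.9,-1,0,0,0,68,43.5,-14.9,-1,0,0,0,68,49.2,-16.8,-1,0,0,0,68,56.8,-19.4,-1,0,0,0,68,56.8,-19.4,-1,0,0,0,68],
)

```text
clock: 5.95
eef_pos: [0.5411, -0.0795, 0.0236]
orientation: [0.136, 0.803, 0.58, 0.035]
force: [-5.5, 0.7, 14.2]
finger_gap: 0.0678
```

```bash
python3 snap.py 6 scene top wrist
```

```text
5.95 [-0.064  0.114 -0.614  0.614 -0.164  0.236] force [-5.5  0.7 14.2] gap 0.06777864200466167
tcp [541.13323888 -79.48200196  23.62529845] tip22 tray [-52.2   4.    2.5]
[[ 0.003  0.966  0.259]
 [ 0.995  0.023 -0.099]
 [-0.101  0.258 -0.961]]
scene crop 151 122
top crop 208 153
```

View pics/scene6.png

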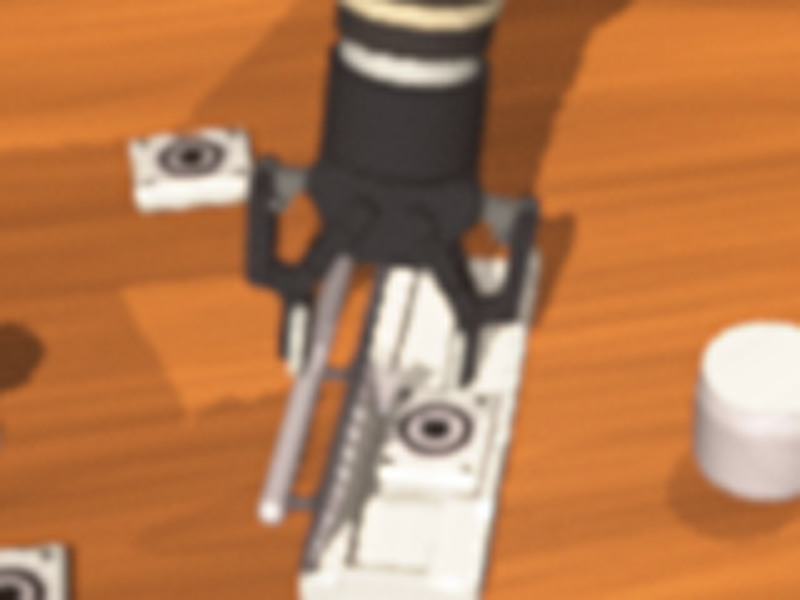

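View pics/wrist6.png

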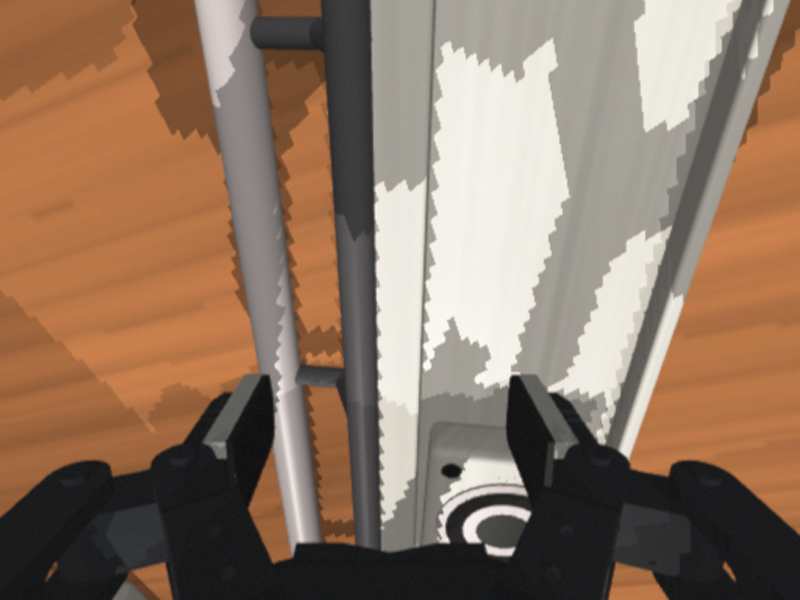

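```bash
cat > blk.py <<'E'
import sys
from h import *
for n in("scene","top"):
    f=pickle.load(open(f"pics/{n}{sys.argv[1]}.pkl","rb"));P=pts(f).reshape(-1,3)*1000
    t=w2t(P); lo=float(sys.argv[2])
    m=(t[:,0]>lo)&(t[:,0]<86)&(t[:,1]<69)&(t[:,1]>26)&(t[:,2]>15)&(t[:,2]<22)
    if m.sum()>9: print(n,m.sum(),"block",np.percentile(t[m],[3,50,97],axis=0).round(1).tolist())
    m=(t[:,0]>-30)&(t[:,0]<35)&(t[:,1]<-18)&(t[:,1]>-45)&(t[:,2]>8)&(t[:,2]<60)
    if m.sum()>9: print("bar",np.percentile(t[m],[5,50,95],axis=0).round(1).tolist())
E
python3 blk.py 6 -40
```

```text
scene 272 block [[-38.9, 27.2, 16.5], [-6.5, 46.3, 19.9], [18.2, 64.1, 21.8]]
bar [[-27.1, -33.7, 9.0], [6.4, -27.8, 13.0], [33.6, -23.1, 15.9]]
top 228 block [[-27.7, 27.7, 15.4], [-5.5, 47.3, 19.0], [83.5, 65.3, 21.7]]
bar [[-20.1, -32.5, 8.7], [4.8, -27.3, 11.5], [31.3, -22.0, 15.1]]
```

View pics/top6.png

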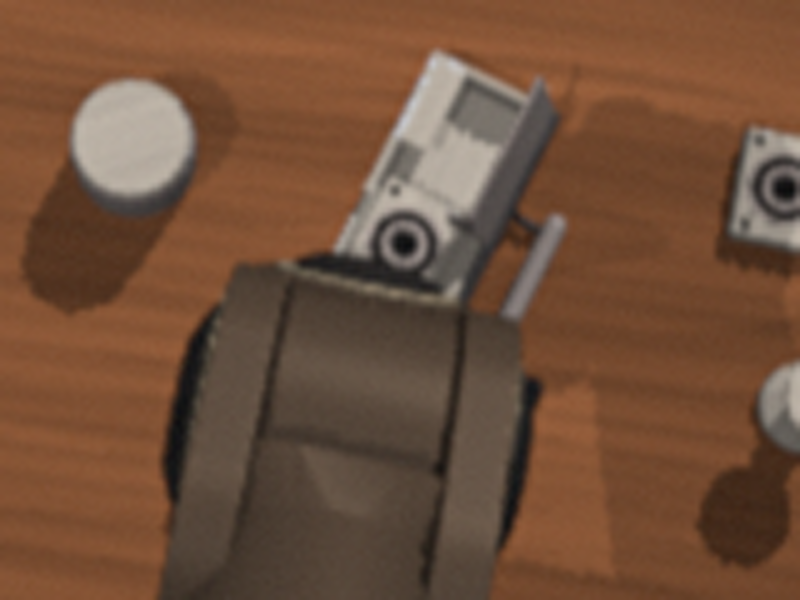

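>>> play_rows(
  commands=[1,2.5,0,0,0,0,68,6.5,0.6,0,0,0,0,68,12.2,-1.4,0,0,0,0,68,17.8,-3.4,0,0,0,0,68,23.5,-5.3,0,0,0,0,68,29.2,-7.2,0,0,0,0,68,34.9,-9.2,0,0,0,0,68,40.6,-11.1,0,0,0,0,68,40.6,-11.1,0,0,0,0,68],
)

```text
clock: 7.0
eef_pos: [0.5816, -0.0902, 0.0236]
orientation: [0.135, 0.802, 0.58, 0.035]
force: [-6.1, 2.6, 14.2]
finger_gap: 0.0677
```

```bash
python3 snap.py 7 scene top; python3 blk.py 7 20
```

```text
7.0 [-0.08   0.185 -0.528  0.626 -0.16   0.22 ] force [-6.1  2.6 14.2] gap 0.06771878294863268
tcp [581.64736321 -90.23254773  23.64834001] tip22 tray [-10.4   7.    2.5]
[[ 0.003  0.966  0.259]
 [ 0.995  0.023 -0.098]
 [-0.101  0.258 -0.961]]
scene crop 151 122
top crop 208 153
scene 139 block [[20.3, 26.9, 16.4], [41.9, 38.8, 20.3], [60.0, 62.7, 21.9]]
bar [[-21.5, -37.5, 10.0], [-7.5, -28.2, 22.8], [31.7, -23.7, 53.9]]
top 119 block [[27.1, 27.4, 15.6], [41.8, 43.8, 18.9], [84.5, 65.1, 21.6]]
```

View pics/scene7.png

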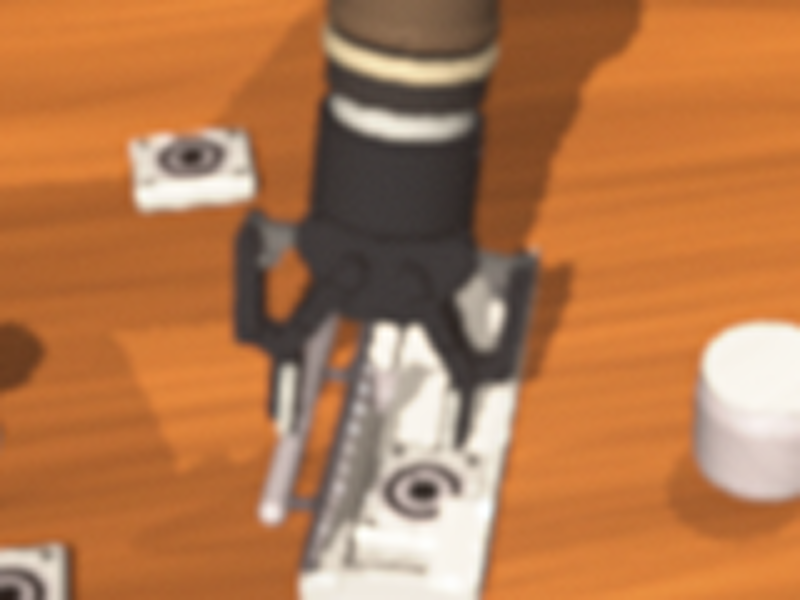

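View pics/top7.png

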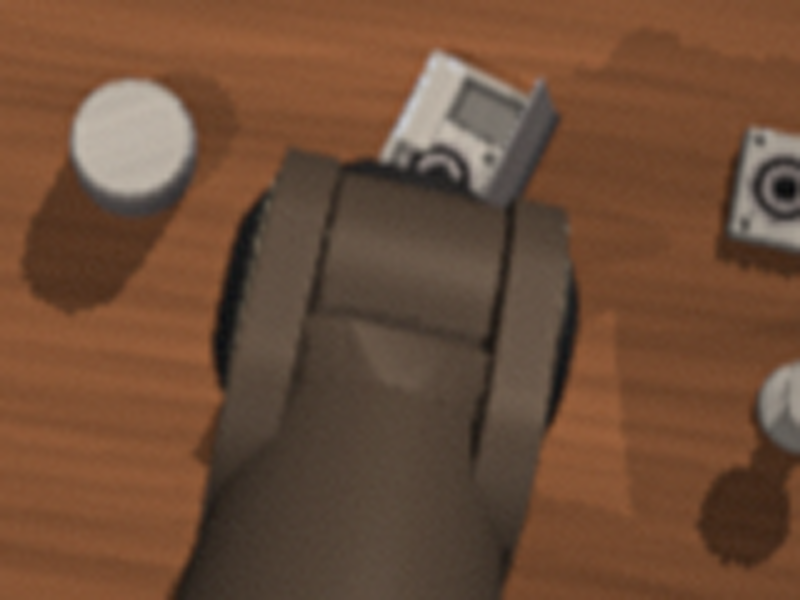

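>>> play_rows(
  commands=[4.7,-1.6,0,0,0,0,68,9.5,-3.2,0,0,0,0,68,14.2,-4.9,0,0,0,0,68,15,-5.1,0,0,0,0,68,15,-5.1,0,0,0,0,68],
)

```text
clock: 7.6
eef_pos: [0.5958, -0.095, 0.0236]
orientation: [0.135, 0.802, 0.58, 0.035]
force: [-10.0, 3.2, 16.3]
finger_gap: 0.0682
```

```bash
python3 snap.py 8 scene top; python3 blk.py 8 25
```

```text
7.6 [-0.087  0.21  -0.496  0.633 -0.158  0.213] force [-10.    3.2  16.3] gap 0.06820698080220303
tcp [595.84443754 -95.00704587  23.56352049] tip22 tray [4.6 7.1 2.4]
[[ 0.002  0.966  0.258]
 [ 0.995  0.024 -0.098]
 [-0.101  0.257 -0.961]]
scene crop 151 122
top crop 208 153
scene 150 block [[27.1, 26.7, 16.7], [54.5, 39.2, 20.2], [73.6, 55.4, 21.9]]
bar [[-18.8, -37.0, 9.8], [4.2, -27.4, 25.9], [30.8, -23.3, 56.0]]
top 76 block [[49.6, 26.7, 15.8], [62.3, 41.5, 18.8], [83.5, 62.7, 21.9]]
```

View pics/scene8.png

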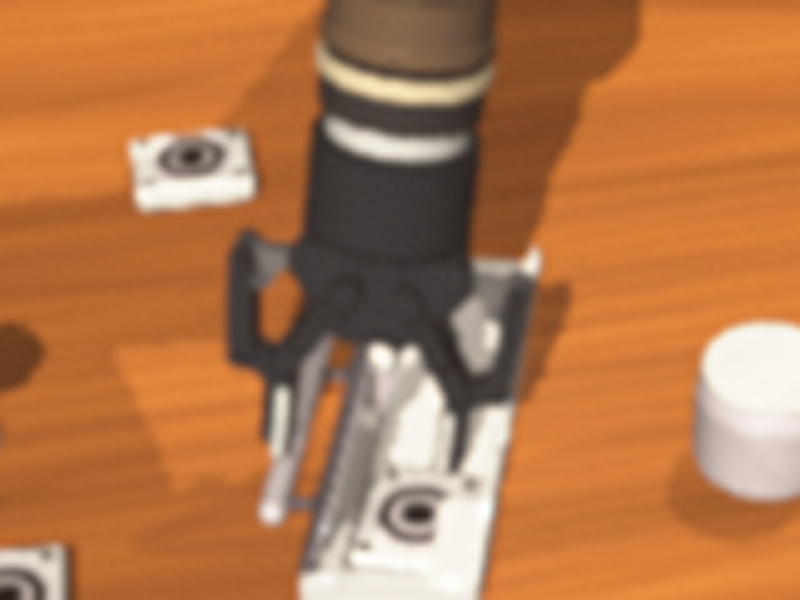

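>>> play_rows(
  commands=[-6,2,0,0,0,0,68,-14,4.8,0,0,0,0,68,-24,8.2,0,0,0,0,68,-34,11.6,0,0,0,0,68,-44,15,0,0,0,0,68,-54,18.5,0,0,0,0,68,-64,21.9,0,0,0,0,68,-74,25.3,0,0,0,0,68,-74,25.3,0,0,0,0,68],
)

```text
clock: 8.6
eef_pos: [0.5235, -0.07, 0.0241]
orientation: [0.136, 0.802, 0.58, 0.036]
force: [-1.0, 2.0, 8.3]
finger_gap: 0.0678
```

```bash
python3 snap.py 9 scene top; python3 blk.py 9 5
```

```text
8.6 [-0.046  0.079 -0.652  0.61  -0.168  0.253] force [-1.   2.   8.3] gap 0.06781048691686874
tcp [523.46256167 -70.03043563  24.0966555 ] tip22 tray [-71.9   7.3   3. ]
[[ 0.003  0.965  0.262]
 [ 0.995  0.023 -0.098]
 [-0.1    0.261 -0.96 ]]
scene crop 151 122
top crop 208 153
scene 210 block [[14.3, 26.5, 16.4], [41.3, 39.4, 19.9], [73.6, 63.4, 21.9]]
bar [[-26.3, -34.2, 9.8], [5.3, -28.1, 13.0], [32.4, -23.6, 15.6]]
top 247 block [[11.3, 27.2, 15.5], [35.8, 42.6, 18.7], [83.4, 65.4, 21.7]]
bar [[-26.8, -32.7, 8.7], [3.3, -27.8, 11.3], [31.6, -22.6, 15.1]]
```

View pics/scene9.png

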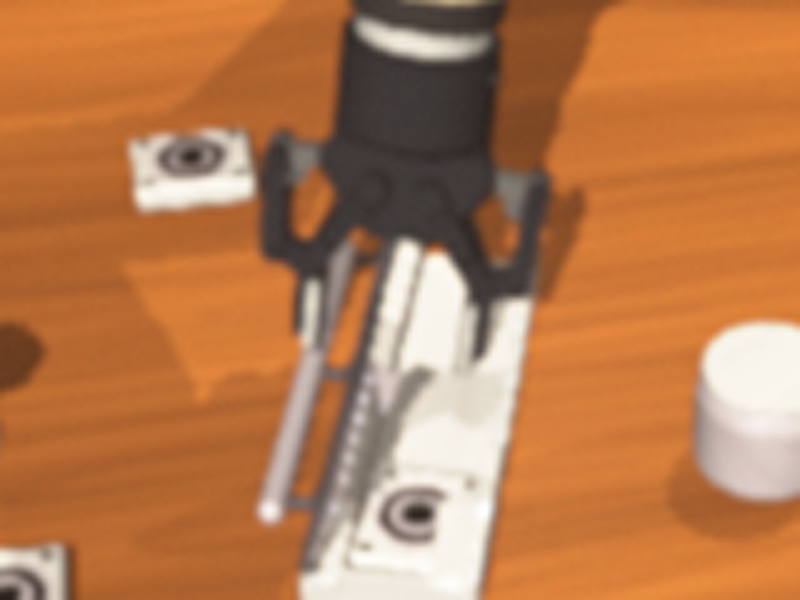

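>>> play_rows(
  commands=[0,0,5,0,0,0,68,0,0,10,0,0,0,68,0,0,15,0,0,0,68,0,0,20,0,0,0,68,0,0,25,0,0,0,68,0,0,30,0,0,0,68,0,0,35,0,0,0,68,0,0,40,0,0,0,68,0,0,50,0,0,0,68,0,0,70,0,0,0,68,-30,10,110,0,0,0,68,-70,20,140,0,0,0,68],
)

```text
clock: 9.9
eef_pos: [0.4546, -0.051, 0.164]
orientation: [0.136, 0.803, 0.579, 0.035]
force: [0.7, 1.2, 0.0]
finger_gap: 0.068
```

>>> play_rows(
  commands=[-40,0,20,0,0,0,68,-80,0,40,0,0,0,68,-80,0,40,0,0,0,68,-80,0,40,0,0,0,68],
)

```text
clock: 10.3
eef_pos: [0.3745, -0.051, 0.2033]
orientation: [0.137, 0.803, 0.58, 0.036]
force: [0.7, 0.6, -0.3]
finger_gap: 0.0679
```

```bash
python3 snap.py 10 scene top; python3 blk.py 10 -20; python3 - <<'E'
from h import *
f=pickle.load(open("pics/scene10.pkl","rb"));t=w2t(pts(f).reshape(-1,3)*1000)
m=(t[:,0]>6)&(t[:,0]<82)&(t[:,1]>6)&(t[:,1]<48);print("flap z vs y",np.polyfit(t[m,1],t[m,2],1),np.median(t[m,2]))
m=(t[:,0]>-100)&(t[:,0]<-20)&(t[:,1]>-34)&(t[:,1]<-21)&(t[:,2]>35);print("bar",np.percentile(t[m],[5,50,95],axis=0))
E
```

```text
10.3 [-0.007 -0.335 -0.586  1.097 -0.177  0.293] force [ 0.7  0.6 -0.3] gap 0.06791669403825301
tcp [374.48097072 -50.99660554 203.34648873] tip22 tray [-219.   -22.9  182.2]
[[ 0.004  0.965  0.262]
 [ 0.995  0.023 -0.098]
 [-0.101  0.261 -0.96 ]]
scene crop 151 122
top crop 208 153
scene 39 block [[15.6, 49.0, 17.0], [23.6, 57.2, 19.6], [71.4, 66.3, 21.7]]
bar [[-26.9, -33.5, 32.1], [8.0, -26.9, 52.5], [33.0, -22.3, 55.7]]
top 68 block [[0.3, 34.0, 15.5], [24.5, 57.1, 18.5], [72.9, 67.0, 21.9]]
bar [[-26.3, -33.0, 45.5], [4.8, -27.0, 50.9], [30.3, -21.6, 54.4]]
flap z vs y [  0.33869324 -91.83170635] 27.529296501126343
bar [[-93.48740525 -33.23701898  47.60328291]
 [-58.08940352 -27.12808809  52.84650151]
 [-23.10771559 -23.32558359  55.83305546]]
```

View pics/scene10.png

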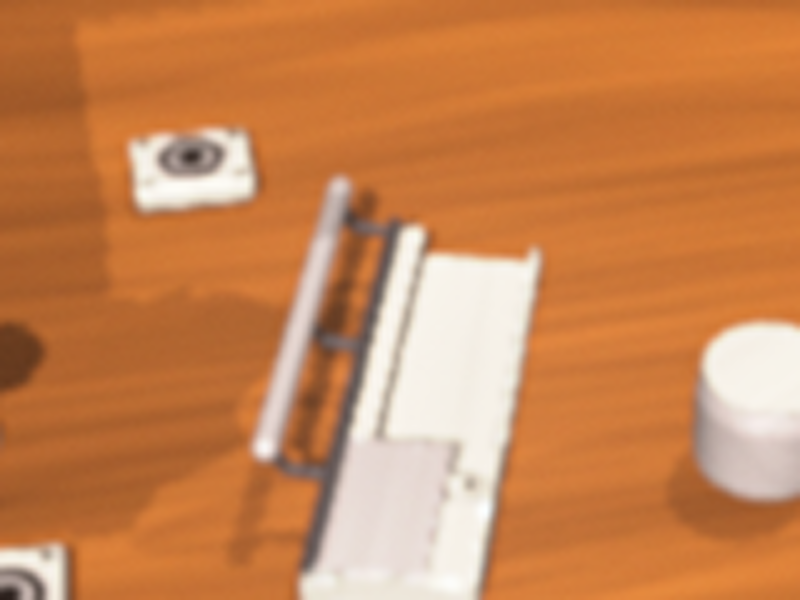

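View pics/top10.png

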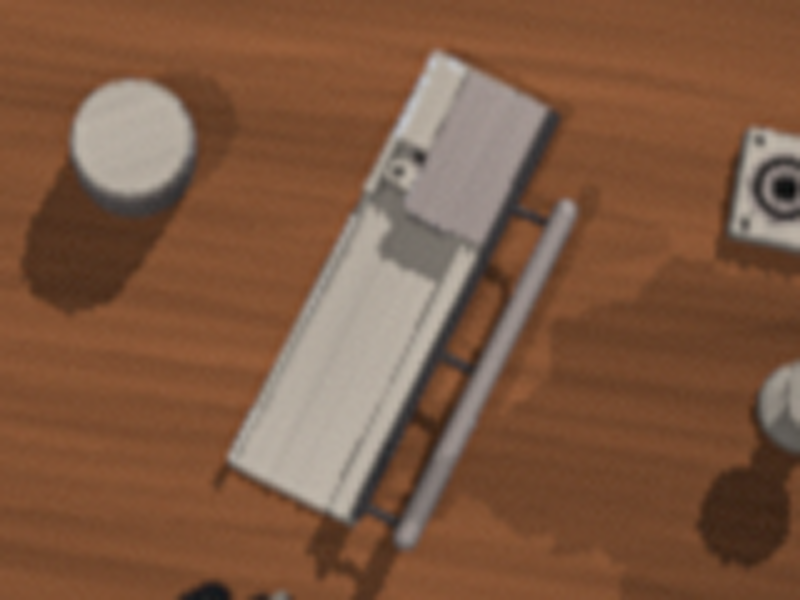

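```bash
python3 -c "
from h import *
a=pickle.load(open('pics/top0.pkl','rb'));b=pickle.load(open('pics/top10.pkl','rb'))
d=cv2.absdiff(a['img'],b['img']).max(2)
for n,(x,y) in dict(tin=(235,183),hub=(372,234),driver=(388,272)).items(): print(n,d[y-10:y+10,x-10:x+10].mean())
from station import job
print(job.sign_off())"
```

```text
tin 3.12
hub 16.5725
driver 7.7975
the job is handed in; nothing more can be done
None
```

The block is in the covered pocket with the flap shut behind it. I handed the job in at about 10.4 s of the 42 s allowed, and the hand-in reports no verdict.

**What I did:** With the tool tilted 15° and the gripper about 68 mm open, one fingertip pressed the bar to roughly 13–15 mm, which opened the flap about 1.2 rad. The other fingertip pushed the block along the tray floor. I backed out with the bar still pressed, then raised it slowly so the flap closed gently.

**Last checks:**
- **Block:** before the flap shut, the depth images put its centre at tray x of about 44 mm (33 to 60 needed) and y of about 42 mm, flat on the floor. Afterwards the visible corner was still in the same place.
- **Flap:** the bar's top is back at about 52 mm and the flap looks as it did at the start. My numeric check of the flap's angle gave an implausible slope, because the selected area also caught bar and rail points. I judged the flap shut from the bar height and the pictures instead.
- **Forces:** readings at the end of each move stayed below about 20 N at the wrist, and the arm was clear of everything at hand-in.
- **Bystanders:** tin and driver pixels barely changed between the first and last top views. The hub's patch changed more (16.6, against 3.1 and 7.8). I put that down to the arm's moving shadow, since nothing came near the hub, but I did not measure its position again.

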